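# Fit the pointer handle on the keyed valve stem and switch the valve

## Robot

A 6-joint arm with a two-finger parallel gripper is mounted at the origin on a cart in front of the work surface, level with it; the furniture and walls round the work are solid. World frame = base frame: x ahead of the robot, y to its left, z up, the work surface at z = 0. Lengths are in m, angles in rad, forces in N, time in s.
With the tool pointing down it reaches from about 0.375 to 0.9 m from the base axis. Payload 3.1 kg.
Tool frame: the origin (TCP) lies on the centre line of the jaws, within the pads' length; the fingertips stand robot.nose_length ahead of it and the grasp point (between the pads) lies 6 mm ahead of it (robot.nose_length is the distance from the TCP to the fingertips, in m); z points along the fingers, y is the line along which they close (so a half turn about z gives the same grasp; the last joint's range is limited). The gripper opens to 87 mm and grips with 3 to 60 N. Pads are 19 mm wide; open, the fingers measure 117 mm over their backs; the gripper's body (75 mm by 190 mm) begins 51 mm behind the grasp point.
Start: joints at [-1.442, 0.527, 1.433, -0, 1.181, -0.178], TCP at [0.189, -0.596, 0.221] pointing down, gripper open.
Joint ranges: [-3.08, 3.08], [-0.75, 2.2], [0.22, 2.44], [-1.43, 4.57], [0, 2.65], [-2.85, 2.85]. Speed limits (rad/s): [2.79, 2.79, 3.14, 3.14, 3.14, 3.14].

## Interface

Orientations are given as a unit quaternion [x, y, z, w].
In Python, from rig import robot gives the robot as it stands.
- The arm moves only by the shell command python3 -m crank 'ROWS' [FORCE]. ROWS is JSON, one flat list of numbers, 7 for each row, row after row: the shift along the tool's x, y, z in mm, then the turn, a rotation vector about the tool's x, y, z in degrees, then the closure in counts, from 0 (fully open) to 255 (shut). In form: [x, y, z, ax, ay, az, fingers, x, y, z, ax, ay, az, fingers, ...]. A call has exactly 5 rows; each row is the pose to reach, as a shift and turn from the pose commanded when the call began, along the tool's axes at that moment; what a row does not reach only later rows make up. A row lasts 1/12 s, in which the tool goes at most 41.7 mm and 7.16 degrees, less where a joint would pass 70% of its speed; a pose out of reach is approached as far as the arm can. A call with a gripper value outside its range is refused whole. The fingers move at their own pace and stop on an object; FORCE is the grip in N (left out, the last holds). Time passes only in rows, so rows that repeat a pose let the fingers close, or fill a call up. It gives the time, the measured TCP pose, the force, the opening and the grip force at its end, in the units of the state.
- robot.get_obs(): the state, without advancing time (a new reading comes with each control period).
- robot.camera(name): name is "scene" or "top" or "wrist"; returns a dict with "pixels" (400x640x3 uint8, red, green, blue), "intrinsics" (3x3 intrinsics, pixels), "k1" (the pictures are not rectified: a ray, as slopes to the right and down, at radius r is drawn at 1 + k1 r^2 times it, then the intrinsics apply), "extrinsics" (4x4, takes a point from camera to world coordinates); the wrist camera has in their place "mount" (4x4, takes a point from camera to tool coordinates, whose origin is the TCP and whose axes are the flange's). Camera axes: x right, y down, z forward; pixel columns grow to the right and rows downward; lengths in m; the calibration is good to about 2 mm. A picture is of the moment at which its call begins: read the wrist's pose just before it. There is no depth.
- robot.hand_in(): hands the job in; it is judged then, once.
The state is a dict: "time": time; "q": joint angles; "joint_velocities": joint speeds; "joint_torque": joint torques, N m; "position": TCP position; "tool_rot": TCP orientation; "ft_force": force on the tool from outside, world axes, zero at the start; "moment": the same for the moment, N m; "grip_width": finger opening in m; "grip_force": force on a finger pad.
Only numpy, scipy, OpenCV 4.12 (cv2) and the standard library are available. Lean on these libraries where they do the work, as an engineer would, in place of code of your own. Each camera call takes 0.05 s, during which the arm holds its last target. There are 200 camera calls.

## Task

The handle has been taken off the manual switching valve. Fit the loose black pointer handle fully down onto the valve's keyed stem (it only goes down with its pointer nose over the stem's key), then use it to turn the valve clockwise, seen from above, as far as it goes. Let go, leaving the handle seated on the valve, and leave the other things on the bench where they are.

Things in the scene. Friction and masses are not known exactly. Their poses are not given: they have to be found in the camera images.
- handle: Loose black plastic pointer handle, about 70 g, 40 mm high, upright on its underside. Its grip is a block with flat parallel sides 30 mm apart along y, from x = -18 to +16 mm, over the full height. A nose 11 mm wide (12 to 38 mm above the underside, short light line on top) points along +x to x = 39.5 mm. Origin: underside, on the bore axis; z up.
- valve: Manual valve fixed to the bench: square steel plate 90 x 90 x 8 mm, aluminium body with six radial port nuts, and a round flange 68 mm in diameter whose flat top is 62 mm above the bench, with the keyed stem upright in its middle. Origin: centre of the underside of the plate, on the stem's axis; z up.
- seat (a point): Centre of the flange's top, on the stem's axis, 62 mm above the bench; does not turn with the stem. The handle's underside rests here when fully down.
- stem_tip (a point): Top of the dark steel stem, on its axis, 18 mm above the flange; its +x turns with the stem and is where the key points. Stem: round, 14 mm in diameter, tapered top. Key: bar 5 mm wide on one side only, 11 mm high above the flange, out to 12 mm from the axis. With the slot off the key the handle rests on the key, 11 mm too high. Clearance is about 1.2 mm a side.
- stem (a joint): Angle of the valve stem in rad: 0 at the anticlockwise stop, growing clockwise seen from above, to 1.3 at the clockwise stop. Light friction (0.05 N m), it stays where it is left. The handle has up to 0.23 rad of play on the key, so the stem lags behind it.
- amber_reagent: Small amber reagent bottle, 48 mm in diameter, 86 mm high, loose bystander; origin at its underside.
- column_short: Short metal column lying flat, 128 mm long, 20 mm wide, loose bystander; origin at its underside, long axis y.
- marker: Marker pen lying flat, 135 mm long, 17 mm thick, loose bystander; origin at its underside, long axis y.
- wrench: Open-ended wrench lying flat, 149 mm long, 25 mm wide, 6 mm thick, loose bystander; origin at its underside, long axis y.
- beaker: Empty beaker, 45 mm in diameter, 58 mm high, loose bystander; origin at its underside.
- bore (a point): Mouth of the handle's blind bore, centre of its underside (same frame as the handle). The bore is 20 mm deep and about 16.5 mm across, with one key slot 7.5 mm wide running from it towards the nose (+x) as far as x = 12.5 mm.
- flange_pin (a point): Top of the low pin on the flange (5 mm high, 29 mm from the stem's axis) that marks where the key and pointer stand at the clockwise stop. A second, like pin marks the anticlockwise stop. The handle's nose passes 7 mm above them.

How it is judged:
On the way, in this order (a step that is already met when the one before it is completed fails the run):
1. the handle is fully down on the keyed stem (underside within 3 mm of the flange, pointer over the key), the valve not yet turned to its clockwise stop (z of handle in the frame of seat below 0.003 m and distance between handle and seat below 0.004 m and angle between the x axis of handle and the x axis of stem_tip, either way round below 0.35 rad), for 0.1 s.
2. the valve is turned clockwise to its stop with the handle on it (value of joint stem above 1.15 rad and distance between handle and seat below 0.005 m), for 0.1 s.
At the end, for the whole second after the job is handed in: The handle is upright and at rest, fully down on the valve (underside within 3 mm of the flange, its origin within 4 mm of the seat), its pointer over the stem's key, and the valve stands at its clockwise stop (stem within 0.15 rad of it) (all of step 1 and angle between handle's own z axis and vertical below 0.08 rad and value of joint stem above 1.15 rad and linear speed of handle below 0.02 m/s); the robot touches nothing.
It fails at once if a bystander (bottle, column, marker, wrench or beaker) is moved by more than 30 mm (distance of any of amber_reagent, column_short, marker, wrench, beaker from where it was at the start of the episode above 0.03 m).
It also fails if it takes over 48 s, if anything falls off the work surface, if the arm or the gripper's body presses on something with over 40 N, if the wrist force passes 120 N, or if a joint passes its speed limit or range.

## Working session

There is one attempt and no reset: what is moved stays moved. The work goes in short steps, Python scripts to look and compute and a shell command to move; the robot and the scene stay as the last step left them, time stands still between calls to the robot, and variables do not carry over. Pictures are saved under pics/ and viewed, at most 10 in all, crops included, and the job is handed in when it is done.

```bash
mkdir -p pics; ls
python3 - <<'E'
from rig import robot
import cv2
o=robot.get_obs();print(o['time'],o['position'],o['tool_rot'],o['grip_width'],robot.nose_length)
for n in('top','scene'):
    c=robot.camera(n);cv2.imwrite(f'pics/{n}0.png',c['pixels'][:,:,::-1]);print(n,c['intrinsics'],c['k1'],c['extrinsics'])
c=robot.camera('wrist');print(c['mount'],c['intrinsics'],c['k1'])
E
```

```text
pics
0.0 [ 0.18927539 -0.59487803  0.22017588] [ 9.88181167e-01  1.53286741e-01  1.93206862e-05 -1.07481350e-03] 0.08685196484716978 0.025
top [[474.93485933   0.         317.41589226]
 [  0.         474.93485933 199.02713735]
 [  0.           0.           1.        ]] 0.024474279002958732 [[-1.76276206e-02 -9.95260022e-01  9.56386688e-02  3.86396915e-01]
 [-9.99844211e-01  1.74600691e-02 -2.58855181e-03 -1.31537065e-01]
 [ 9.06424370e-04 -9.56693993e-02 -9.95412751e-01  1.09296813e+00]
 [ 0.00000000e+00  0.00000000e+00  0.00000000e+00  1.00000000e+00]]
scene [[405.16405015   0.         314.2202391 ]
 [  0.         405.16405015 199.81866006]
 [  0.           0.           1.        ]] -0.06402397266028755 [[ 0.48031603 -0.42369316  0.76797175 -0.16893598]
 [-0.87674611 -0.20721933  0.43402352 -0.49119061]
 [-0.0247542  -0.8817847  -0.4710021   0.47757458]
 [ 0.          0.          0.          1.        ]]
[[ 4.32467393e-04 -9.66188626e-01 -2.57835902e-01  7.09785923e-02]
 [ 9.99999615e-01  2.20914400e-04  8.49463729e-04  9.76971480e-04]
 [-7.63782529e-04 -2.57836170e-01  9.66188349e-01 -1.63669070e-01]
 [ 0.00000000e+00  0.00000000e+00  0.00000000e+00  1.00000000e+00]] [[319.89537794   0.         316.75794841]
 [  0.         319.89537794 201.03836532]
 [  0.           0.           1.        ]] -0.025399753702181074
```

View pics/top0.png

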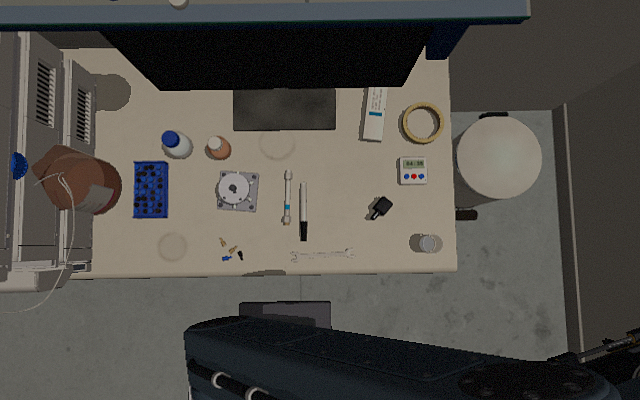

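View pics/scene0.png

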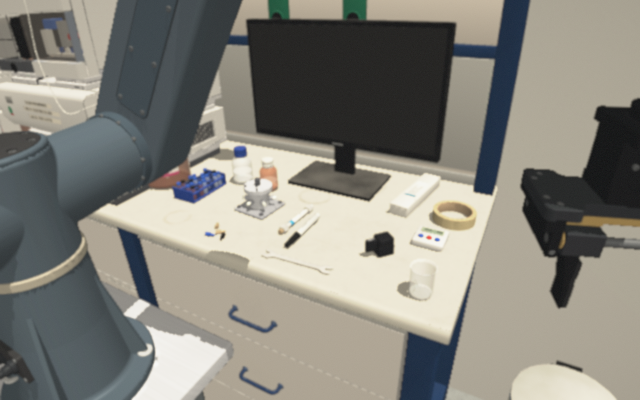

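The top view shows the handle at about (380,207) with its nose towards lower left (372,216), and the valve flange at about (234,189). The scene view has the handle at (380,244) and the valve at (260,192). Next I'll write a helper, get rough positions and enlarge both.

```bash
cat > h.py <<'E'
import numpy as np, cv2
from scipy.spatial.transform import Rotation as R
from rig import robot
def look(n):
    o=robot.get_obs(); c=robot.camera(n)
    if n=='wrist':
        T=np.eye(4);T[:3,:3]=R.from_quat(o['tool_rot']).as_matrix();T[:3,3]=o['position'];c['extrinsics']=T@c['mount']
    return c
def cast(c,px,z):
    "pixels -> world points on the plane at height z"
    p=(np.atleast_2d(px).astype(float)-c['intrinsics'][:2,2])/c['intrinsics'][0,0]
    u=p.copy()
    for _ in range(8): u=p/(1+c['k1']*(u**2).sum(1,keepdims=True))
    d=np.c_[u,np.ones(len(u))]@c['extrinsics'][:3,:3].T; t=c['extrinsics'][:3,3]
    return (t+d*((z-t[2])/d[:,2])[:,None])[:,:2]
def proj(c,P):
    E=c['extrinsics'];q=(np.atleast_2d(P)-E[:3,3])@E[:3,:3];u=q[:,:2]/q[:,2:]
    return u*(1+c['k1']*(u**2).sum(1,keepdims=True))*c['intrinsics'][0,0]+c['intrinsics'][:2,2]
def totool(v,yaw=None):
    "world offset (m) -> tool axes mm; and tool y-axis heading in world, deg"
    o=robot.get_obs();M=R.from_quat(o['tool_rot']).as_matrix()
    return np.round(M.T@np.asarray(v)*1000,1), np.degrees(np.arctan2(M[1,1],M[0,1]))
E
python3 - <<'E'
from h import *
c=look('top');im=c['pixels'];
a=cv2.resize(im[190:235,350:410],None,fx=8,fy=8,interpolation=cv2.INTER_CUBIC)[:360]
b=cv2.resize(im[165:215,205:265],None,fx=8,fy=8,interpolation=cv2.INTER_CUBIC)[:360]
b=cv2.resize(im[167:212,205:265],None,fx=8,fy=8,interpolation=cv2.INTER_CUBIC)
cv2.imwrite('pics/crop.png',cv2.resize(np.hstack([a,b]),(800,300))[:,:,::-1])
print('handle',cast(c,[(380,207),(372,216)],.04),'valve',cast(c,[(234,188)],.062),'bottle',cast(c,[(220,145)],.086),'col',cast(c,[(289,172),(287,222)],.02),'marker',cast(c,[(304,182),(303,240)],.017))
E
```

```text
handle [[ 0.46732242 -0.27306561]
 [ 0.44760831 -0.2547184 ]] valve [[0.51283285 0.04747528]] bottle [[0.60350705 0.07322001]] col [[ 0.55256323 -0.07059626]
 [ 0.43857424 -0.06472123]] marker [[ 0.52936966 -0.10439131]
 [ 0.39747037 -0.10017015]]
```

View pics/crop.png

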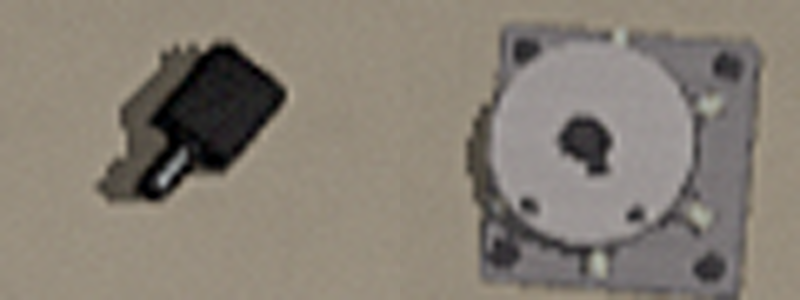

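The crop puts the handle's block centre at about (383.3,206.2) in the full image, with the nose tip at (372.5,219.3). The flange centre is at (234,188.4). The key points lower right, near the pin at crop (636,214), which is the anticlockwise stop. The clockwise pin is at crop (530,205).

Run:
```python
from h import *
c=look('top')
b=cast(c,[(383.3,206.2)],.04)[0];n=cast(c,[(372.5,219.3)],.038)[0]
d=n-b;print('handle',b,np.linalg.norm(d),np.degrees(np.arctan2(d[1],d[0])))
f=cast(c,[(234,188.4)],.062)[0];print('flange',f)
for p in[(205+130/6.667,167+205/6.667),(205+236/6.667,167+214/6.667)]:
    q=cast(c,[p],.067)[0]-f;print('pin',np.linalg.norm(q),np.degrees(np.arctan2(q[1],q[0])))
o=robot.get_obs();print(totool(np.r_[b,.2]-o['position']))
```

```text
handle [ 0.46897778 -0.28044997] 0.037731270962988506 139.31074177041862
flange [0.51195339 0.04747619]
pin 0.028558349929999748 136.34768090705685
pin 0.028319506532509246 -148.73899731328225
(array([ 361.9, -215.3,   20.9]), np.float64(-72.36175710737845))
```

```bash
python3 -m crank '[36,-21,2,0,0,-7,0, 72,-43,4,0,0,-14,0, 108,-64,6,0,0,-21,0, 144,-86,8,0,0,-28,0, 180,-107,10,0,0,-35,0]'
python3 - <<'E'
from h import *
o=robot.get_obs();print(o['time'],totool(np.r_[.469,-.2804,.2]-o['position']))
E
```

```text
time: 0.67
position: [0.3283, -0.4384, 0.2111]
tool_rot: [0.895, 0.446, 0.0, -0.0]
ft_force: [0.6, 0.1, -0.1]
grip_width: 0.0869
grip_force: 0.0
0.6667 (array([210.9,  17. ,  11.1]), np.float64(-37.068874409805474))
```

```bash
python3 -m crank '[36,3,2,0,0,-7,0, 72,6,4,0,0,-14,0, 108,9,6,0,0,-21,0, 144,12,8,0,0,-28,0, 180,15,10,0,0,-35,0]' >/dev/null;  python3 -m crank '[24,-18,1,0,0,-7,0, 24,-18,1,0,0,-14,0, 24,-18,1,0,0,-21,0, 24,-18,1,0,0,-28,0, 24,-18,1,0,0,-35,0]'>/dev/null; python3 -m crank '[0,0,0,0,0,-7,0, 0,0,0,0,0,-14,0, 0,0,0,0,0,-16.4,0, 0,0,0,0,0,-16.4,0, 0,0,0,0,0,-16.4,0]'
python3 - <<'E'
from h import *
o=robot.get_obs();print(o['time'],o['q'],totool(np.r_[.469,-.2804,.2]-o['position']))
c=look('wrist');cv2.imwrite('pics/w1.png',c['pixels'][:,:,::-1])
E
```

```text
time: 1.92
position: [0.4318, -0.2814, 0.2002]
tool_rot: [0.351, 0.937, 0.0, 0.0]
ft_force: [0.3, -0.6, 0.1]
grip_width: 0.0872
grip_force: 0.0
1.9167 [-7.94619846e-01  4.09345540e-01  1.72807753e+00  2.00423904e-05
  1.00415994e+00 -1.64908579e+00] (array([-27.4,  25.2,   0.2]), np.float64(48.95667593092489))
```

View pics/w1.png

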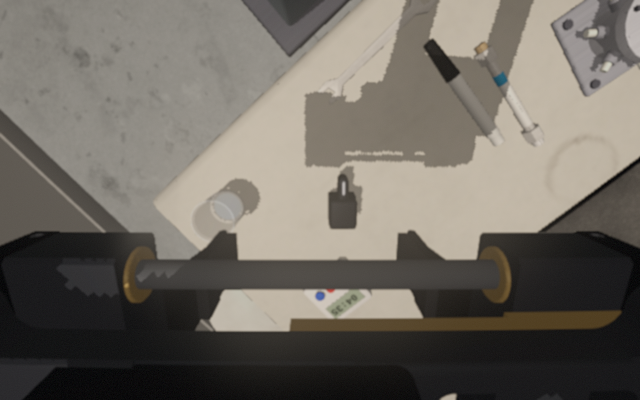

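The wrist view shows the handle with its nose pointing up the image: block at about (343,208), nose tip at (344,176). The rear edge of the top face is at about row 228.

Run:
```python
from h import *
c=look('wrist');g=cv2.cvtColor(c['pixels'],cv2.COLOR_RGB2GRAY)
m=np.zeros_like(g);m[165:235,315:372]=(g[165:235,315:372]<62)
m=cv2.morphologyEx(m,cv2.MORPH_OPEN,np.ones((3,3)))
k,_=cv2.findContours(m,0,2);k=max(k,key=cv2.contourArea)
for y in range(172,234,4):
    xs=np.where(m[y])[0];print(y,xs.min() if len(xs) else'',xs.max() if len(xs) else'')
xs=[(np.where(m[y])[0].min(),np.where(m[y])[0].max()) for y in range(212,224)]
l,r=np.mean(xs,0); yb=k[:,0,1].max()
W=cast(c,[(l,218),(r+1,218),((l+r+1)/2,yb+1)],.04)
o=robot.get_obs();M=R.from_quat(o['tool_rot']).as_matrix()
T=(np.c_[W,[.04]*3]-o['position'])@M*1000
print(l,r,yb,T.round(1), 'bore world',(o['position']+M@np.array([T[2,0]+18,T[:2,1].mean(),0])/1000))
```

```text
Traceback (most recent call last):
ValueError: max() iterable argument is empty
```

Run:
```python
from h import *
c=look('wrist');g=cv2.cvtColor(c['pixels'],cv2.COLOR_RGB2GRAY)
for y in range(172,236,4): print(y,g[y,318:372:2])
```

```text
172 [187 187 187 186 186 187 187 186 185 186 183 143 118 121 124 123 123 134
 177 187 186 186 186 185 185 185 185]
176 [187 186 187 186 187 187 186 185 185 179 117  65  64  65  93 122 124 122
 161 186 187 186 186 187 187 185 185]
180 [186 186 187 186 185 185 184 184 186 179  90  74  82  85  69 102 122 134
 179 187 186 187 188 186 186 185 185]
184 [187 186 185 185 184 184 186 187 187 167  83  75 147 167  80  91 123 127
 161 182 185 183 186 186 186 186 185]
188 [186 185 184 185 185 186 185 170 153 125  72  75 151 167  80  92 124 125
 124 123 123 122 161 185 186 186 186]
192 [186 185 186 186 184 147  92  79  80  75  69  76 151 167  80  71  79  81
 111 125 124 123 168 187 186 186 186]
196 [187 186 186 186 183 125  70  70  69  70  69  76  83  83  71  66  66  67
  72 113 124 133 179 187 185 185 185]
200 [186 186 186 185 182 123  69  70  69  70  70  71  69  71  69  69  67  70
  67 101 123 125 169 187 186 186 186]
204 [186 186 185 186 184 125  72  80  82  80  79  79  77  77  76  76  76  75
  72  78 118 134 179 187 185 185 185]
208 [185 185 185 186 183 123  71  79  80  80  78  79  77  77  75  76  75  75
  71  85 122 135 179 187 186 185 184]
212 [186 185 185 186 183 123  72  79  80  79  78  77  78  76  75  75  73  74
  70  90 146 159 185 184 185 184 184]
216 [185 184 184 184 181 123  72  77  79  78  79  76  75  75  75  72  74  72
  68 118 183 186 185 185 184 183 182]
220 [184 183 185 185 186 140  71  77  77  77  76  77  74  74  74  73  72  73
  68 121 184 185 185 184 183 183 183]
224 [184 185 185 186 187 155  79  75  76  76  76  75  75  74  74  73  73  71
  69 129 184 185 183 183 183 182 183]
228 [185 186 185 185 187 183 146 109 106 105 104 105 105 104 104 108 109 111
 130 175 184 183 183 183 183 183 184]
232 [185 185 185 185 186 186 186 186 186 185 186 185 185 185 186 185 185 186
 186 185 184 184 183 183 183 183 183]
```

Run:
```python
from h import *
c=look('wrist');o=robot.get_obs();M=R.from_quat(o['tool_rot']).as_matrix()
g=cv2.cvtColor(c['pixels'],cv2.COLOR_RGB2GRAY).astype(int)
def ed(y,th=125):
    xs=np.where(g[y,320:364]<th)[0]+320; return xs.min()-.0,xs.max()+1.
P=[ed(214)[0:1]+(214,),ed(224)[0:1]+(224,),ed(214,110)[1:]+(214,),ed(224)[1:]+(224,),(342.5,228.5),(342.5,202.5),(343.7,174.5)]
W=cast(c,P,.04);T=(np.c_[W,[.04]*len(W)]-o['position'])@M*1000
print(P);print(T[:,:2].round(1))
```

```text
[(np.float64(328.0), 214), (np.float64(329.0), 224), (np.float64(357.0), 214), (np.float64(356.0), 224), (342.5, 228.5), (342.5, 202.5), (343.7, 174.5)]
[[-31.8  12. ]
 [-43.   13.1]
 [-31.8  42.7]
 [-43.   42. ]
 [-48.1  27.7]
 [-19.2  27.1]
 [ 10.6  27.7]]
```

```bash
python3 -m crank '[-32,27.4,0,0,0,0,0, -32,27.4,40,0,0,0,0, -32,27.4,80,0,0,0,0, -32,27.4,120,0,0,0,0, -32,27.4,140,0,0,0,0]' >/dev/null;  python3 -m crank '[0,0,10,0,0,0,0, 0,0,24,0,0,0,0, 0,0,24,0,0,0,0, 0,0,24,0,0,0,120, 0,0,24,0,0,0,200]' 30; python3 -m crank '[0,0,0,0,0,0,220, 0,0,0,0,0,0,220, 0,0,0,0,0,0,220, 0,0,0,0,0,0,220, 0,0,0,0,0,0,220]' 30
```

```text
time: 2.95
position: [0.4747, -0.2824, 0.0374]
tool_rot: [0.35, 0.937, -0.0, 0.001]
ft_force: [-0.8, 0.2, 0.5]
grip_width: 0.0799
grip_force: 0.0
time: 3.37
position: [0.474, -0.2818, 0.0366]
tool_rot: [0.35, 0.937, -0.0, 0.0]
ft_force: [0.6, 0.3, -0.5]
grip_width: 0.0481
grip_force: 0.0
```

```bash
python3 -m crank '[0,0,0,0,0,0,230, 0,0,0,0,0,0,230, 0,0,0,0,0,0,230, 0,0,0,0,0,0,230, 0,0,0,0,0,0,230]' 30; python3 -m crank '[0,0,-20,0,0,0,230, 0,0,-60,0,0,0,230, 0,0,-100,0,0,0,230, 0,0,-130,0,0,0,230, 0,0,-130,0,0,0,230]' 30
python3 - <<'E'
from h import *
c=look('wrist');cv2.imwrite('pics/w2.png',c['pixels'][:,:,::-1])
o=robot.get_obs();print(totool(np.r_[.512,.0475,.19]-o['position']))
E
```

```text
time: 3.78
position: [0.4739, -0.2816, 0.0362]
tool_rot: [0.35, 0.937, 0.0, -0.0]
ft_force: [0.5, -0.3, 0.3]
grip_width: 0.0289
grip_force: 30.0
time: 4.2
position: [0.4772, -0.2844, 0.1724]
tool_rot: [0.35, 0.937, -0.002, 0.006]
ft_force: [1.8, 0.2, -1.5]
grip_width: 0.0292
grip_force: 30.0
(array([189.4, 273.6, -22. ]), np.float64(49.04474400246451))
```

View pics/w2.png

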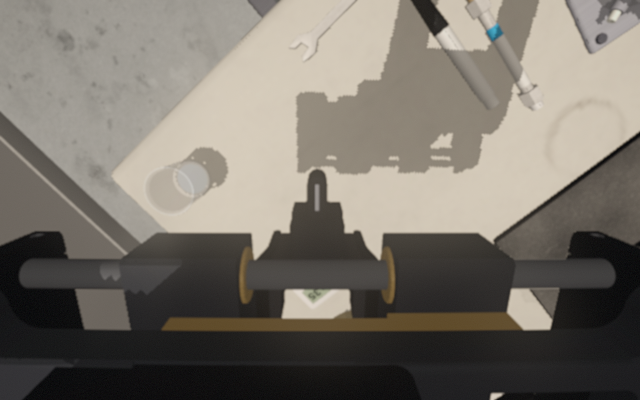

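The wrist view shows the handle held straight between the fingers, with the nose tip at (317,170). I'll measure the tip in the tool frame.

Run:
```python
from h import *
c=look('wrist');g=cv2.cvtColor(c['pixels'],cv2.COLOR_RGB2GRAY)
print(g[164:216,312].tolist(),g[164:216,317].tolist());print(g[190,300:335].tolist());print(g[205,300:335].tolist())
c['extrinsics']=c['mount']
for r in(169.5,174,178,182): print(r,cast(c,[(317,r)],.024)*1000,cast(c,[(317,r)],-.002)*1000)
```

```text
[140, 140, 139, 142, 145, 137, 118, 95, 79, 71, 72, 72, 72, 73, 76, 75, 75, 75, 75, 73, 73, 72, 73, 72, 73, 71, 73, 71, 71, 72, 70, 70, 72, 70, 70, 71, 70, 69, 69, 70, 70, 69, 70, 68, 67, 68, 68, 68, 68, 67, 67, 67] [139, 139, 140, 134, 117, 91, 71, 71, 70, 72, 71, 72, 73, 74, 75, 75, 75, 74, 73, 90, 122, 144, 150, 150, 149, 149, 148, 148, 148, 148, 148, 148, 147, 148, 148, 148, 147, 147, 147, 147, 147, 147, 147, 146, 148, 142, 123, 91, 69, 66, 66, 66]
[199, 199, 200, 200, 201, 195, 167, 119, 79, 72, 72, 73, 73, 72, 96, 133, 149, 148, 133, 104, 78, 69, 72, 70, 68, 72, 109, 163, 193, 202, 203, 202, 202, 201, 201]
[71, 70, 71, 70, 70, 69, 70, 70, 72, 70, 70, 69, 69, 70, 95, 130, 147, 147, 131, 101, 75, 68, 69, 68, 70, 67, 68, 67, 67, 67, 66, 66, 66, 66, 67]
169.5 [[38.34601966  0.07980098]] [[42.65912515  0.05005584]]
174 [[35.64801727  0.08147741]] [[40.33492975  0.05150001]]
178 [[33.23339002  0.08297899]] [[38.25484798  0.05279354]]
182 [[30.80310827  0.08449145]] [[36.16128065  0.05409645]]
```

```bash
python3 -m crank '[0,0,-35,0,0,-7,230, 34,28,-35,0,0,-14,230, 62,54,-35,0,0,-21,230, 90,80,-35,0,0,-28,230, 90,80,-35,0,0,-35,230]'>/dev/null
python3 - <<'E'
from h import *
o=robot.get_obs();print(o['time'],o['position'],totool(np.r_[.555,.073,.2]-o['position']))
E
```

```text
4.7167 [ 0.45330851 -0.15416082  0.19865417] (array([-79.8, 235.8,  -0.3]), np.float64(84.58010361597803))
```

```bash
python3 -m crank '[-12,35,0,0,0,-7,230, -24,71,0,0,0,-14,230, -36,106,0,0,0,-21,230, -48,141,0,0,0,-28,230, -60,176,0,0,0,-35,230]'>/dev/null
python3 - <<'E'
from h import *
o=robot.get_obs();print(o['time'],o['q'],totool(np.r_[.555,.073,.2]-o['position']))
E
```

```text
5.1333 [-1.93061144e-01  4.38431826e-01  1.67809350e+00 -1.08560499e-04
  1.03008446e+00 -2.27626125e+00] (array([-48.9,  46.6,  -1.1]), np.float64(119.36143557329524))
```

```bash
python3 -m crank '[-24,23,0,0,0,-1.6,230, -48,46,0,0,0,-1.6,230, -48,46,0,0,0,-1.6,230, -48,46,0,0,0,-1.6,230, -48,46,0,0,0,-1.6,230]'
python3 - <<'E'
from h import *
c=look('wrist');cv2.imwrite('pics/w3.png',c['pixels'][:,:,::-1]);print(proj(c,[[.512,.0475,.062]]))
E
```

```text
time: 5.55
position: [0.5546, 0.0699, 0.1994]
tool_rot: [-0.264, 0.964, 0.0, -0.002]
ft_force: [-0.5, -0.1, -0.2]
grip_width: 0.0287
grip_force: 30.0
[[320.56814507 140.69953715]]
```

View pics/w3.png

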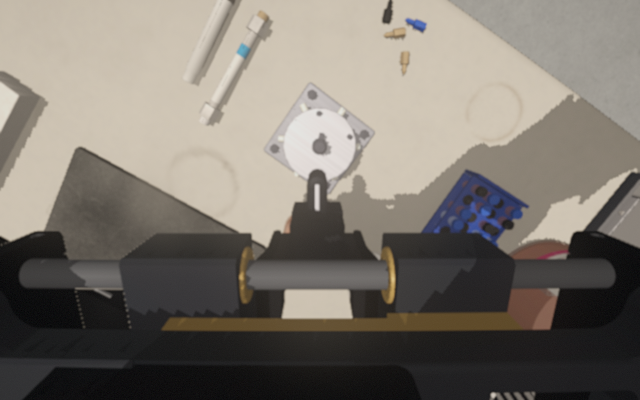

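The wrist view shows the flange centred near (320,143) with the stem at (320,146) and the key up. The pins are at about (319,114) and (350,137). I'll measure these numerically with an enlarged crop.

Run:
```python
from h import *
c=look('wrist');im=c['pixels'];g=cv2.cvtColor(im,cv2.COLOR_RGB2GRAY)
cv2.imwrite('pics/w3c.png',cv2.resize(im[95:195,270:370],(600,600),interpolation=cv2.INTER_CUBIC)[:,:,::-1])
m=np.zeros_like(g);s=np.s_[98:172,270:372];m[s]=(g[s]<105)*255
n,L,st,ce=cv2.connectedComponentsWithStats(m)
o=robot.get_obs();M=R.from_quat(o['tool_rot']).as_matrix()
f=cast(c,[(320,143.5)],.062)[0]
for i in range(1,n):
    if st[i,4]>6:
        z=.067;w=cast(c,[ce[i]],z)[0];d=M.T@np.r_[w-o['position'][:2],0]*1000
        print(st[i],ce[i].round(1),w.round(4),d[:2].round(1))
for y in range(132,160,2): print(y,g[y,306:336].tolist())
```

```text
[313 170   9   2  13] [316.8 170.7] [0.5376 0.0579] [20.6 -0.6]
132 [226, 225, 226, 225, 226, 225, 225, 224, 224, 223, 223, 223, 222, 215, 205, 199, 200, 204, 209, 217, 221, 223, 223, 222, 222, 221, 221, 221, 220, 220]
134 [226, 226, 225, 225, 224, 225, 225, 225, 225, 224, 224, 223, 218, 195, 159, 132, 130, 135, 151, 183, 207, 217, 220, 222, 222, 222, 223, 222, 221, 220]
136 [226, 226, 226, 226, 225, 225, 224, 224, 224, 225, 226, 226, 216, 184, 145, 130, 129, 126, 127, 144, 167, 189, 210, 220, 221, 221, 221, 222, 222, 221]
138 [226, 226, 226, 226, 226, 226, 226, 225, 224, 218, 210, 198, 177, 148, 129, 125, 126, 124, 130, 149, 178, 204, 219, 222, 222, 222, 221, 220, 220, 221]
140 [225, 226, 226, 226, 226, 226, 226, 220, 200, 169, 141, 125, 118, 118, 119, 119, 117, 115, 122, 149, 181, 202, 214, 220, 221, 221, 221, 222, 221, 220]
142 [223, 223, 224, 225, 226, 227, 221, 200, 160, 126, 119, 121, 124, 125, 125, 124, 122, 118, 114, 116, 128, 150, 175, 200, 215, 221, 221, 220, 221, 221]
144 [222, 222, 223, 223, 223, 220, 203, 166, 130, 121, 125, 128, 130, 129, 129, 128, 128, 125, 118, 113, 1
[... 433 characters left out ...]
 126, 126, 125, 122, 115, 110, 121, 141, 154, 156, 168, 194, 213, 220, 221, 220]
152 [225, 224, 223, 222, 222, 224, 224, 217, 195, 166, 140, 124, 117, 117, 115, 115, 113, 111, 114, 126, 142, 153, 156, 157, 167, 193, 213, 220, 220, 219]
154 [223, 224, 224, 224, 223, 222, 222, 222, 221, 218, 212, 199, 184, 175, 173, 168, 159, 157, 169, 181, 180, 179, 189, 197, 204, 215, 222, 223, 222, 221]
156 [221, 222, 223, 223, 224, 224, 224, 223, 222, 222, 222, 223, 222, 222, 221, 219, 217, 215, 216, 218, 218, 218, 221, 224, 224, 223, 223, 222, 223, 222]
158 [220, 220, 220, 221, 222, 222, 223, 224, 224, 223, 222, 221, 221, 221, 222, 223, 222, 221, 220, 219, 219, 219, 219, 220, 221, 222, 223, 223, 223, 222]
```

View pics/w3c.png

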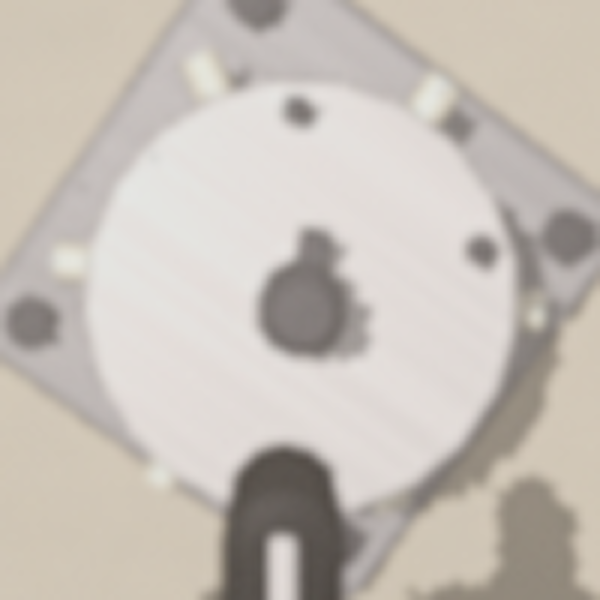

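The crop puts the stem top at (320,146.3), the key end near (322.4,134), and the pins at (320.2,113.7) and (350.5,136.7). The key is slightly clockwise of the anticlockwise pin.

Run:
```python
from h import *
c=look('wrist');o=robot.get_obs();M=R.from_quat(o['tool_rot']).as_matrix();print(o['position'],o['tool_rot'])
t=lambda p,z:(M.T@np.r_[cast(c,[p],z)[0]-o['position'][:2],0])[:2]*1000
s=t((320,146.3),.080);p1=t((320.2,113.7),.067);p2=t((350.5,136.7),.067);k=t((322.4,135),.073)
d=p2-p1;L=np.linalg.norm(d);mid=(p1+p2)/2;n=np.array([-d[1],d[0]])/L
h=np.sqrt(29**2-L*L/4);cand=[mid+n*h,mid-n*h]
print('stem',s,'pins',p1,p2,'sep',L,'expect',2*29*np.sin(.65),'axis',cand)
fl=[t(p,.062) for p in[(270+88/6,95+300/6),(270+520/6,95+300/6),(270+304/6,95+82/6)]]
print('flange L,R,far',fl)
for nm,q,a in(('p1',p1,s),('p2',p2,s),('key',k,s)): v=q-a;print(nm,np.linalg.norm(v),np.degrees(np.arctan2(v[1],v[0])))
```

```text
[0.55527222 0.06877789 0.20051032] [-2.63268789e-01  9.64722075e-01  1.85146963e-04 -9.10545690e-04]
stem [44.35712896  1.90079346] pins [72.18624015  2.11808213] [51.90576899 29.85699023] sep 34.36196346287514 expect 35.100811532690294 axis [array([43.18635267,  2.19886703]), array([80.90565647, 29.77620533])]
flange L,R,far [array([ 43.91672717, -30.92996161]), array([43.97862747, 36.34893792]), array([76.65292359,  2.58006719])]
p1 27.829959463977545 0.4473542362695135
p2 28.957398088207295 74.8895330011493
key 9.625026201350472 13.107245600748938
```

```bash
python3 - <<'E'
from h import *
o=robot.get_obs();M=R.from_quat(o['tool_rot']).as_matrix()
print(o['position']+M@[.044,.0021,0])
E
python3 -m crank '[22,1,0,0,0,6,230, 44,2.1,0,0,0,12.5,230, 44,2.1,30,0,0,12.5,230, 44,2.1,55,0,0,12.5,230, 44,2.1,75,0,0,12.5,230]'; python3 -m crank '[0,0,0,0,0,0,230, 0,0,0,0,0,0,230, 0,0,0,0,0,0,230, 0,0,0,0,0,0,230, 0,0,0,0,0,0,230]';python3 - <<'E'
from h import *
o=robot.get_obs();print(o['position'],totool([0,0,0]),o['ft_force'])
E
```

```text
[0.5163049  0.04823643 0.20058509]
time: 6.12
position: [0.5162, 0.0479, 0.1254]
tool_rot: [-0.156, 0.988, -0.0, -0.0]
ft_force: [-0.5, -0.0, -0.5]
grip_width: 0.0288
grip_force: 30.0
time: 6.53
position: [0.5181, 0.0492, 0.1275]
tool_rot: [-0.158, 0.988, -0.0, 0.001]
ft_force: [0.1, 0.5, 0.2]
grip_width: 0.0285
grip_force: 30.0
[0.5181017  0.04921322 0.12754022] (array([0., 0., 0.]), np.float64(108.12434476184013)) [0.09472644 0.4672381  0.22980497]
```

```bash
python3 -m crank '[0,0,4,0,0,0,230, 0,0,8,0,0,0,230, 0,0,10,0,0,0,230, 0,0,12,0,0,0,230, 0,0,14,0,0,0,230]'; python3 -m crank '[0,0,2,0,0,0,230, 0,0,3,0,0,0,230, 0,0,3,0,0,0,230, 0,0,3,0,0,0,230, 0,0,3,0,0,0,230]'
```

```text
time: 6.95
position: [0.517, 0.0495, 0.1119]
tool_rot: [-0.158, 0.987, 0.0, -0.0]
ft_force: [-0.4, 0.3, -1.0]
grip_width: 0.0286
grip_force: 30.0
time: 7.37
position: [0.5172, 0.0494, 0.1093]
tool_rot: [-0.158, 0.988, -0.0, 0.0]
ft_force: [-0.7, -0.6, -0.6]
grip_width: 0.029
grip_force: 30.0
```

```bash
python3 -m crank '[0,0,1,0,0,0,230, 0,0,2,0,0,0,230, 0,0,3,0,0,0,230, 0,0,4,0,0,0,230, 0,0,4,0,0,0,230]'; python3 -m crank '[0,0,1,0,0,0,230, 0,0,2,0,0,0,230, 0,0,3,0,0,0,230, 0,0,3,0,0,0,230, 0,0,3,0,0,0,230]'
```

```text
time: 7.78
position: [0.517, 0.0495, 0.105]
tool_rot: [-0.158, 0.988, 0.0, -0.0]
ft_force: [0.3, 0.1, -0.7]
grip_width: 0.0286
grip_force: 30.0
time: 8.2
position: [0.517, 0.0495, 0.1021]
tool_rot: [-0.158, 0.988, 0.0, -0.0]
ft_force: [1.2, -0.7, -1.0]
grip_width: 0.0289
grip_force: 30.0
```

```bash
python3 -m crank '[0,0,1,0,0,0,230, 0,0,2,0,0,0,230, 0,0,3,0,0,0,230, 0,0,4,0,0,0,230, 0,0,4,0,0,0,230]'; python3 -m crank '[0,0,0.5,0,0,0,230, 0,0,1,0,0,0,230, 0,0,1.5,0,0,0,230, 0,0,1.5,0,0,0,230, 0,0,1.5,0,0,0,230]'
```

```text
time: 8.62
position: [0.5172, 0.0495, 0.0982]
tool_rot: [-0.158, 0.988, 0.0, 0.0]
ft_force: [1.2, -0.0, 0.1]
grip_width: 0.0285
grip_force: 30.0
time: 9.03
position: [0.5172, 0.0495, 0.098]
tool_rot: [-0.158, 0.987, -0.0, 0.0]
ft_force: [-3.1, 0.0, 9.6]
grip_width: 0.0294
grip_force: 30.0
```

```bash
python3 -m crank '[0,0,-1,0,0,6,230, 0,0,-1,0,0,12,230, 0,0,-1,0,0,18,230, 0,0,-1,0,0,24,230, 0,0,-1,0,0,30,230]'; python3 -m crank '[0,0,0,0,0,6,230, 0,0,0,0,0,12,230, 0,0,0,0,0,18,230, 0,0,0,0,0,24,230, 0,0,0,0,0,30,230]'
python3 - <<'E'
from h import *
o=robot.get_obs();print(o['moment'],totool([0,0,0]))
E
```

```text
time: 9.45
position: [0.517, 0.0483, 0.0982]
tool_rot: [0.105, 0.994, -0.001, 0.0]
ft_force: [-2.4, -4.4, 4.0]
grip_width: 0.029
grip_force: 30.0
time: 9.87
position: [0.5163, 0.0481, 0.0981]
tool_rot: [0.359, 0.933, -0.001, -0.0]
ft_force: [-2.2, -4.9, 5.5]
grip_width: 0.029
grip_force: 30.0
[-0.87548542  0.37434689  0.09979517] (array([0., 0., 0.]), np.float64(47.956847079720724))
```

```bash
for i in 1; do python3 -m crank '[0,0,0,0,0,1.5,230, 0,0,0,0,0,3,230, 0,0,0,0,0,4.5,230, 0,0,0,0,0,6,230, 0,0,0,0,0,6,230]'; done; M='from h import *
o=robot.get_obs();print(o["moment"],totool([0,0,0])[1])'; python3 -c "$M"; python3 -m crank '[0,0,0,0,0,1,230, 0,0,0,0,0,2,230, 0,0,0,0,0,3,230, 0,0,0,0,0,3,230, 0,0,0,0,0,3,230]'; python3 -c "$M"
```

```text
time: 10.28
position: [0.5162, 0.0483, 0.0981]
tool_rot: [0.405, 0.914, -0.001, -0.0]
ft_force: [-2.1, -5.4, 4.2]
grip_width: 0.0292
grip_force: 30.0
[-0.87754396  0.49121341  0.06930946] 42.19208570683391
time: 10.7
position: [0.5163, 0.0484, 0.0981]
tool_rot: [0.429, 0.904, -0.001, -0.0]
ft_force: [-3.1, -4.1, 5.6]
grip_width: 0.0288
grip_force: 30.0
[-0.85766313  0.43822552  0.02985029] 39.25271443054813
```

```bash
M='from h import *
o=robot.get_obs();print(o["moment"],totool([0,0,0])[1])'; python3 -m crank '[0,0,0,0,0,1,230, 0,0,0,0,0,2,230, 0,0,0,0,0,3,230, 0,0,0,0,0,3,230, 0,0,0,0,0,3,230]'; python3 -c "$M"; python3 -m crank '[0,0,0,0,0,1,230, 0,0,0,0,0,2,230, 0,0,0,0,0,3,230, 0,0,0,0,0,3,230, 0,0,0,0,0,3,230]'; python3 -c "$M"
```

```text
time: 11.12
position: [0.5159, 0.0481, 0.0981]
tool_rot: [0.452, 0.892, -0.002, -0.001]
ft_force: [-2.7, -5.9, 6.0]
grip_width: 0.029
grip_force: 30.0
[-1.10353157  0.60716829  0.0791497 ] 36.285393271256616
time: 11.53
position: [0.5155, 0.0479, 0.0981]
tool_rot: [0.475, 0.88, -0.002, -0.001]
ft_force: [-3.8, -7.3, 8.3]
grip_width: 0.0289
grip_force: 30.0
[-1.27528738  0.77458641  0.16272813] 33.306915199016345
```

```bash
M='from h import *
o=robot.get_obs();print(o["moment"],totool([0,0,0])[1])'; python3 -m crank '[0,0,0,0,0,1,230, 0,0,0,0,0,2,230, 0,0,0,0,0,3,230, 0,0,0,0,0,3,230, 0,0,0,0,0,3,230]'; python3 -c "$M"
python3 - <<'E'
from h import *
c=look('wrist');im=c['pixels'];cv2.imwrite('pics/w4.png',im[100:300,160:480,::-1])
E
```

```text
time: 11.95
position: [0.5151, 0.0478, 0.0982]
tool_rot: [0.497, 0.867, -0.002, -0.001]
ft_force: [-5.3, -7.7, 8.0]
grip_width: 0.0291
grip_force: 30.1
[-1.3309712   0.84292527  0.23153956] 30.337008163353246
```

View pics/w4.png

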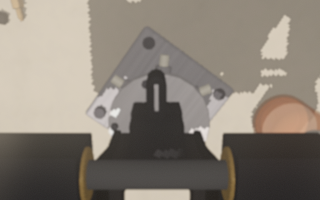

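The wrist view shows the nose still straight in the grip, over the clockwise side of the flange. The torque rises as it is pushed past the pin by more than the play, so the stem is at its stop. I'll relax slightly, release and lift.

```bash
python3 -m crank '[0,0,0,0,0,-1,230, 0,0,0,0,0,-2,230, 0,0,0,0,0,-2,150, 0,0,0,0,0,-2,100, 0,0,0,0,0,-2,60]'; python3 -m crank '[0,0,0,0,0,0,0, 0,0,0,0,0,0,0, 0,0,0,0,0,0,0, 0,0,0,0,0,0,0, 0,0,0,0,0,0,0]';python3 -m crank '[0,0,0,0,0,0,0, 0,0,-30,0,0,0,0, 0,0,-60,0,0,0,0, -10,0,-100,0,0,0,0, -30,0,-120,0,0,0,0]'; python3 -m crank '[-20,0,0,0,0,0,0, -20,0,0,0,0,0,0, -20,0,0,0,0,0,0, -20,0,0,0,0,0,0, -20,0,0,0,0,0,0]'
python3 - <<'E'
from h import *
c=look('wrist');im=c['pixels'];u,v=proj(c,[[.516,.048,.08]])[0].astype(int);print(u,v)
u=min(max(u,60),580);v=min(max(v,60),340)
a=im[v-60:v+60,u-60:u+60]
t=look('top')['pixels'][160:220,205:265]
cv2.imwrite('pics/fin.png',np.hstack([cv2.resize(a,(400,400)),cv2.resize(t,(400,400),interpolation=cv2.INTER_CUBIC)])[:,:,::-1])
E
```

```text
time: 12.42
position: [0.5175, 0.0496, 0.0977]
tool_rot: [0.484, 0.875, 0.0, 0.0]
ft_force: [0.2, 0.1, -0.1]
grip_width: 0.0417
grip_force: 0.0
time: 12.83
position: [0.5172, 0.0496, 0.0977]
tool_rot: [0.484, 0.875, 0.0, -0.0]
ft_force: [-0.1, -0.2, 0.1]
grip_width: 0.074
grip_force: 0.0
time: 13.25
position: [0.5332, 0.0253, 0.2213]
tool_rot: [0.483, 0.876, 0.001, 0.001]
ft_force: [1.4, -0.5, -0.5]
grip_width: 0.0868
grip_force: 0.0
time: 13.67
position: [0.5423, 0.0079, 0.2167]
tool_rot: [0.484, 0.875, -0.0, -0.002]
ft_force: [-0.3, 0.8, -0.2]
grip_width: 0.0869
grip_force: 0.0
315 139
```

View pics/fin.png

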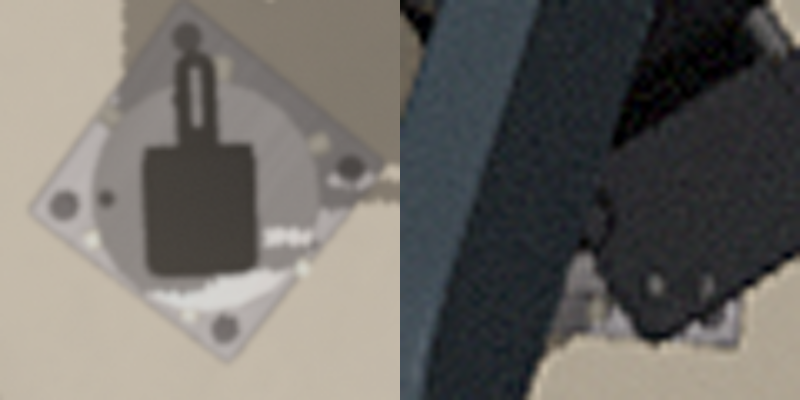

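The left panel shows the handle down on the flange, upright. Its nose is about 90° clockwise of the anticlockwise pin at crop (107,199), so even after allowing for the play the stem is at its clockwise stop. The gripper is clear.

```bash
python3 -c "
from rig import robot
print(robot.hand_in())"
```

```text
the job is handed in; nothing more can be done
None
```

I fitted the handle fully down on the keyed stem, turned the valve clockwise to its stop, let go, and handed the job in at about 14 s of the 48 s; the hand-in gave no verdict.

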